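Start the flange nut on the hold-down stud

TASK

Pick up the big steel flange nut, put it flange down over the upright stud of the hold-down clamp and, pressing only lightly, back it off (anticlockwise seen from above) until you feel it drop into the thread. Then turn it clockwise just until its flange lies flat on the washer and let go of it; never force it, and leave the other things where they are.

Things in the scene. Friction and masses are not known exactly. Their poses are not given: they have to be found in the camera images.
- nut: loose steel hex flange nut, 0.16 to 0.26 kg, starting flange down on the bench; origin mid-underside, z up along its axis. Hexagon 44 mm across flats (51 across corners), x axis square to one flat, so flats face every 60 degrees. Round flange 58 mm across, 5 mm high, at the bottom; 34 mm high in all, so 29 mm of hexagon above the flange to grip
- nut_mouth (a point): the nut's origin again, the mouth of its through hole. Hole: 33 mm wide for the lower 24 mm, 23 mm in the top 10 mm. Inside the mouth, level with the underside, three lugs (4.8 mm wide, 4 mm high, 120 degrees apart, one on the nut's x axis) reach in to 11.5 mm from the axis
- hold_down: hold-down clamp fixed to the bench: dark foot plate 130 x 84 x 10 mm, grey strap 124 x 46 mm along x (top at 27 mm), its nose over a wooden strip 110 mm long, round washer, upright steel stud that does not turn. Origin on the bench plane on the stud's axis, z up. Over 60 N of contact (all contacts added up) between nut and clamp counts as forcing; 0.3 N m on jammed lugs is about 25 N
- washer_top (a point): point on the stud's axis at the top of the washer (64 mm across), 30 mm above the bench: where the middle of the nut's underside must finally lie
- stud_tip (a point): tip of the stud, on its axis, 39 mm above the washer. The stud is a smooth pilot 20 mm across with a 7 mm cone at the tip; below it three steep right-hand threads with blunt starts, 30 mm across, 120 degrees apart. How the threads stand round the axis differs each time and is not told
- thread_tops (a point): point on the axis at the threads' level tops, 13 mm above the washer; the nut's lugs first rest here. Each top ends clockwise in a step 3 mm high, 2 mm wide (sometimes the lugs first rest on the steps). Turned clockwise here the lugs jam on the steps; backed off anticlockwise, up to 120 degrees, they come over 27 degree gaps. Free turning takes under 0.06 N m
- gap_floor (a point): point on the axis, 4 mm above the washer: the nut's underside after dropping 9 mm into the gaps (7 degrees of play; twisted hard against the gap's far wall, the next step, the lugs bind and do not drop until eased). From here it turns clockwise under the threads, sinking 0.075 mm a degree: flange on washer after about 55 degrees; some 15 degrees later the threads bind
- rivet_tin: bystander: small round tin, 43 mm across, 21 mm high; origin under its middle
- beeswax: bystander: yellow block of beeswax, 30 x 50 x 20 mm; origin under its middle
- wood_peg: bystander: tapered wooden peg lying down, 16 x 68 x 16 mm; origin under its middle
Things that resemble listed ones, but are neither listed nor needed, are in the scene too. Leave any black or green look-alike of the nut alone.

How it is judged (in metres and radians):
On the way:
1. the nut is over the stud, flange down (horizontal distance between nut and washer_top below 0.005 m and z of nut in the frame of washer_top below 0.025 m and angle between nut's own z axis and vertical below 0.2 rad), for 0.1 s.
At the end, for the whole second after the job is handed in: the flange lies on the washer (underside less than 1.5 mm above it), the nut is within 3 mm of the stud's axis, upright to 0.05 rad, at rest and released (z of nut in the frame of washer_top below 0.0015 m and horizontal distance between nut and washer_top below 0.003 m and angle between nut's own z axis and vertical below 0.05 rad and linear speed of nut below 0.01 m/s); the robot touches nothing.
It fails at once if the nut is forced: more than 60 N between it and the hold-down (contact force between nut and hold_down above 60 N).
It fails at once if a bystander is pushed more than 20 mm from its place (distance of any of rivet_tin, beeswax, wood_peg from where it was at the start of the episode above 0.02 m).
It also fails if it takes over 72 s, if anything falls off the work surface, if the arm or the gripper's body presses on something with over 40 N, if the wrist force passes 120 N, or if a joint passes its speed limit or range.

ROBOT

A 6-joint arm with a two-finger parallel gripper is mounted at the origin on the work surface; the furniture and walls round the work are solid. World frame = base frame: x ahead of the robot, y to its left, z up, the work surface at z = 0. Lengths are in mm, angles in rad, forces in N, time in s.
With the tool pointing down it reaches from about 275 to 750 mm from the base axis. Payload 10.2 kg.
Tool frame: the origin (TCP) lies midway between the tips of the shut fingers; the grasp point (between the pads) lies 19 mm behind it; z points along the fingers, y is the line along which they close (so a half turn about z gives the same grasp; the last joint's range is limited). The gripper opens to 85 mm and grips with 20 to 120 N. Pads are 22 mm wide; open, the fingers measure 114 mm over their backs; the gripper's body (76 mm by 85 mm) begins 54 mm behind the grasp point. The pads swing forward as they close: fully open they stand 13 mm farther back than shut.
Start: joints at [-0.223, 0.313, 1.498, -0, 1.331, -0.223], TCP at [525.006, -0.013, 231.294] pointing down, gripper open.
Joint ranges: [-2.94, 2.94], [-0.97, 2.17], [0.19, 2.56], [-1.23, 4.37], [0.02, 3.11], [-2.88, 2.88]. Speed limits (rad/s): [2.39, 2.39, 3.01, 3.14, 3.14, 3.14].

INTERFACE

Orientations are given as a unit quaternion [w, x, y, z].
In Python, from rig import sense, capture, finish_job, find_in, place_of gives the robot as it stands. The module is installed in compiled form; this text tells all that it offers.
- The arm moves only by the shell command python3 -m jog 'ROWS' [FORCE]. ROWS is JSON, a list of rows, each an object of numbers: "tx", "ty", "tz": the shift along the tool's x, y, z in mm; "ax", "ay", "az": the turn, a rotation vector about the tool's x, y, z in rad; "jaw": the closure, from -1 (fully open) to 1 (shut), so that 0 is half open. In form: [{"tx": .., "ty": .., "tz": .., "ax": .., "ay": .., "az": .., "jaw": ..}, ...]. A call has 1 to 5 rows; each row shifts and turns the commanded pose from where the row before left it, along the tool's axes as they then stand; what a row does not reach is not made up. A row lasts 1/8 s, in which the tool goes at most 62.5 mm and 10.7 degrees, less where a joint would pass 70% of its speed; a pose out of reach is approached as far as the arm can. A call with a gripper value outside its range is refused whole. The fingers move at their own pace and stop on an object; FORCE is the grip in N (left out, the last holds). Time passes only in rows, so rows that do not move let the fingers close. It gives the time, the measured TCP pose, the force, the opening and the grip force at its end, in the units of the state.
- sense(): the state, without advancing time (a new reading comes with each control period).
- capture(name): name is "scene" or "side" or "wrist"; returns a dict with "color" (420x560x3 uint8, red, green, blue), "depth" (420x560 float32, mm along the optical axis (not along the pixel's ray), 0 where there is no reading), "fx", "fy", "cx", "cy" (pixels), "k1" (the pictures are not rectified: a ray, as slopes to the right and down, at radius r is drawn at 1 + k1 r^2 times it, then the intrinsics apply), "camera_from_world" (4x4, takes a point from world to camera coordinates); the wrist camera has in their place "mount" (4x4, takes a point from camera to tool coordinates, whose origin is the TCP and whose axes are the flange's). Camera axes: x right, y up, looking along -z (the intrinsics and any distortion apply to the point x, -y, -z); pixel columns grow to the right and rows downward; lengths in mm; the calibration is good to about 2 mm. A picture is of the moment at which its call begins: read the wrist's pose just before it.
- finish_job(): hands the job in; it is judged then, once.
Trained networks look in the newest picture that a camera, given by its name, has taken for a name from the list of things; names that differ only in an ending like _2 or _b are one class to them, and where a whole thing is asked for, a point or a joint stands for the part that bears it (a point fixed in the world has none). Each returns a list of dicts, best first, with "conf" (0 to 1); they miss things now and then, are a little off and sometimes report something else, mostly with a low value. They report only what shows in the picture. A call takes as long as a camera call. They do not tell look-alikes from the thing itself.
- find_in(query, camera): "centre" ([column, row] in pixels, amid what is visible of it).
- place_of(query, camera): "centre" ([column, row] in pixels: a listed point, or the origin of a listed thing).
The state is a dict: "time_s": time; "joints": joint angles; "dq": joint speeds; "tau": joint torques, N m; "eef_pos": TCP position; "ee_rot": TCP orientation; "force": force on the tool from outside, world axes, zero at the start; "wrist_torque": the same for the moment, N m; "grip_width": opening from 0.0 (shut) to 1.0 (fully open); "grip_force": force on a finger pad.
Only numpy, scipy, OpenCV 4.12 (cv2) and the standard library are available. Lean on these libraries where they do the work, as an engineer would, in place of code of your own. Each camera call takes 0.05 s, during which the arm holds its last target. There are 200 camera calls.

## Working session

There is one attempt and no reset: what is moved stays moved. The work goes in short steps, Python scripts to look and compute and a shell command to move; the robot and the scene stay as the last step left them, time stands still between calls to the robot, and variables do not carry over. Pictures are saved under pics/ and viewed, at most 10 in all, crops included, and the job is handed in when it is done.

```bash
mkdir -p pics
cat > h.py <<'E'
import numpy as np,cv2
from rig import *
from scipy.spatial.transform import Rotation as R
def cw(c,s=None):
    if "camera_from_world" in c: return np.linalg.inv(np.array(c["camera_from_world"]))
    s=s or sense(); T=np.eye(4); q=s["ee_rot"]; T[:3,:3]=R.from_quat([q[1],q[2],q[3],q[0]]).as_matrix(); T[:3,3]=s["eef_pos"]
    return T@np.array(c["mount"])
def ray(c,px):
    d=np.array([(px[0]-c["cx"])/c["fx"],(px[1]-c["cy"])/c["fy"]]); u=d.copy()
    for _ in range(20): u=d/(1+c["k1"]*(u@u))
    return np.array([u[0],-u[1],-1.])
def atz(c,T,px,z):
    r=T[:3,:3]@ray(c,px); o=T[:3,3]; return o+r*(z-o[2])/r[2]
def atd(c,T,px):
    d=c["depth"][int(round(px[1])),int(round(px[0]))]; return T[:3,3]+T[:3,:3]@(ray(c,px)*d)
def save(c,n): cv2.imwrite("pics/"+n,cv2.cvtColor(c["color"],cv2.COLOR_RGB2BGR))
E
python3 - <<'E'
from h import *
np.set_printoptions(precision=1,suppress=True)
Z={"nut":0,"washer_top":30,"stud_tip":69,"hold_down":0,"rivet_tin":0,"beeswax":0,"wood_peg":0}
ims=[]
for n in ["scene","side","wrist"]:
    s=sense(); c=capture(n); T=cw(c,s); save(c,n+"0.png"); ims.append(c["color"])
    for k,z in Z.items():
        for r in place_of(k,n)[:4]:
            if r["conf"]>.2: print(n,k,round(r["conf"],2),np.array(r["centre"]),atz(c,T,r["centre"],z)[:2],atd(c,T,r["centre"]))
m=np.vstack([np.hstack(ims[:2]),np.hstack([ims[2],ims[2]*0])]); cv2.imwrite("pics/all0.png",cv2.resize(m[:,:,::-1],(800,600),interpolation=cv2.INTER_AREA))
s=sense();print(s["time_s"],s["force"],s["eef_pos"],s["ee_rot"])
E
```

```text
scene nut 0.78 [240.6 199.3] [518.7 107.5] [496.1  84.9  26.1]
scene nut 0.64 [230.5 231.4] [421.8  51.8] [406.1  34.8  21.9]
scene nut 0.61 [272.7 225.8] [491.3 -11.9] [466.7 -32.3  29.9]
scene washer_top 0.64 [369.8 258.5] [ 505.9 -242.9] [ 503.8 -243.7   32.3]
scene stud_tip 0.58 [376.3 240.5] [ 519.9 -243.7] [ 563.3 -227.7   24.4]
scene hold_down 0.77 [369.1 262.1] [ 522.9 -236.4] [ 500.2 -245.    25.9]
scene rivet_tin 0.74 [262.9 259.9] [398.8 -58.9] [385.9 -70.4  19. ]
scene beeswax 0.58 [312.5 211.4] [584.4 -56. ] [577.2 -60.6   7.5]
scene wood_peg 0.84 [311.1 296.4] [ 381.1 -190.3] [ 376.1 -193.4    7.6]
side nut 0.92 [268.4 215. ] [490.5 -19.6] [482.  -44.8  25.4]
side nut 0.79 [262.8 179.9] [514.4  89.9] [ 279.2 -649.7  634.9]
side nut 0.79 [227.5 201.8] [422.9  45.1] [419.3  27.5  16.1]
side washer_top 0.67 [328.1 290.1] [ 516.3 -249.5] [ 511.9 -256.9   41.1]
side stud_tip 0.74 [329.6 271.6] [ 518.1 -243. ] [ 518.7 -242.    67.6]
side hold_down 0.91 [329.9 295.7] [ 526.1 -241.4] [ 514.  -261.4   31.1]
side rivet_tin 0.95 [230.  238.4] [400.6 -57.3] [396.8 -75.7  19.7]
side
[... 319 characters left out ...]
485.5 -24.    0.5]
wrist nut 0.76 [267.8  70.4] [516.4  99.2] [516.4  99.2  -0.3]
wrist nut 0.63 [178.  124.2] [423.3  47.3] [423.1  47.3  -0.8]
wrist washer_top 0.65 [271.4 375.9] [ 518.9 -245.3] [ 519.2 -230.6   45.7]
wrist hold_down 0.8 [271.6 357.5] [ 518.8 -244.5] [ 519.3 -218.1   30.9]
wrist rivet_tin 0.72 [163.  224.4] [397. -63.] [404.3 -55.1  21.2]
wrist rivet_tin 0.68 [337.8 213.3] [593.6 -49.7] [589.7 -42.6  21.2]
wrist beeswax 0.91 [334.9 212.8] [590.4 -49.2] [586.6 -42.   21.3]
wrist beeswax 0.39 [271.  384.1] [ 517.8 -286.5] [ 518.8 -236.5   51.6]
wrist wood_peg 0.76 [167.7 318.8] [ 391.1 -186.8] [482.5  -7.7 254.8]
1.2 [-0.3  0.  -0.6] [525.   -0.  231.3] [ 0.   0.7  0.7 -0. ]
```

View pics/all0.png

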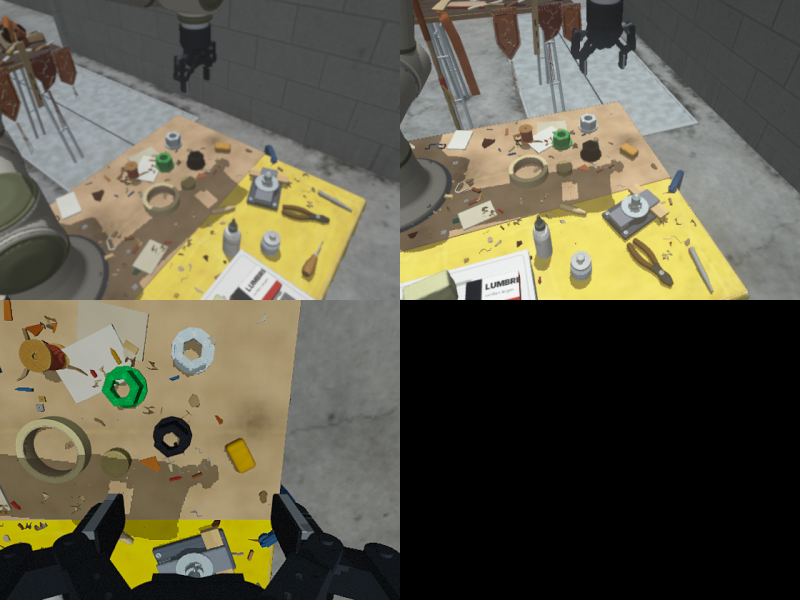

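The steel nut is at the top right of the wrist view (270,73 full-res), about (516,99). The black one (≈(487,-21)) and the green one (≈(423,47)) stay where they are. The stud is at about (518,-244). I'll move over the nut.

```bash
python3 -m jog '[{"tx":50,"ty":-4},{"tx":49,"ty":-5},{"tz":30},{"tz":20},{"tz":0}]' 60
python3 - <<'E'
from h import *
np.set_printoptions(precision=1,suppress=True)
s=sense(); c=capture("wrist"); T=cw(c,s)
print(T[:3,3],s["eef_pos"])
for r in place_of("nut","wrist")[:2]: print(r,atz(c,T,r["centre"],0))
# top face by depth -> world
h,w=c["depth"].shape; P=[]
for v in range(0,h):
    for u in range(0,w):
        d=c["depth"][v,u]
        if 0<d<400:
            p=T[:3,3]+T[:3,:3]@(ray(c,(u,v))*d)
            if abs(p[2]-34)<3 and np.hypot(p[0]-516,p[1]-99)<45: P.append(p)
P=np.array(P); np.save("P.npy",P); print(len(P),P.mean(0))
hull=cv2.convexHull(P[:,:2].astype(np.float32))[:,0]
a=np.arange(0,60,1.)
W=[]
for t in a:
    ws=[np.ptp(hull@np.array([np.cos(np.radians(t+k)),np.sin(np.radians(t+k))])) for k in(0,60,120)]; W.append(sum(ws)/3)
i=int(np.argmin(W)); print("flat normal deg",a[i],W[i],max(W))
M=np.array([[np.cos(np.radians(a[i]+k)),np.sin(np.radians(a[i]+k))] for k in(0,60,120)])
mid=[(np.max(hull@m)+np.min(hull@m))/2 for m in M]; print("centre",np.linalg.lstsq(M,mid,rcond=None)[0])
save(c,"w1.png")
E
```

```text
[525.3  75.9 373.8] [525.   -0.  231.3]
{'centre': [240.3, 190.4], 'conf': 0.89} [485.3 -23.3   0. ]
{'centre': [179.3, 123.9], 'conf': 0.82} [424.6  47.6   0. ]
1588 [518.2  98.5  33.7]
flat normal deg 53.0 43.65105198712744 49.25883882732408
centre [518.2  98.1]schema error: expected keys tx, ty, tz, ax, ay, az, jaw
```

View pics/w1.png

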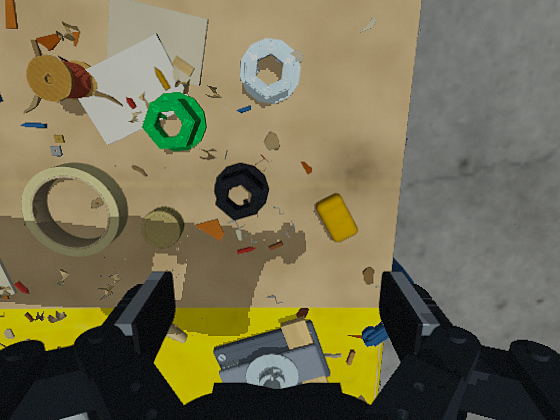

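The view is still the start pose because the move was refused; each row needs every key. The steel nut is at (270,72). The depth hull gives its centre as (518,98), with flat normals at −7° mod 60.

```bash
python3 -m jog '[{"tx":50,"ty":-4,"tz":0,"ax":0,"ay":0,"az":0.12,"jaw":-1},{"tx":48,"ty":-3,"tz":0,"ax":0,"ay":0,"az":0,"jaw":-1},{"tx":0,"ty":0,"tz":40,"ax":0,"ay":0,"az":0,"jaw":-1},{"tx":0,"ty":0,"tz":20,"ax":0,"ay":0,"az":0,"jaw":-1},{"tx":0,"ty":0,"tz":0,"ax":0,"ay":0,"az":0,"jaw":-1}]' 60
cat > hex.py <<'E'
from h import *
from scipy.optimize import minimize
def hexfit(cam,ztop,ctr,rad=45,tol=3):
    s=sense(); c=capture(cam); T=cw(c,s); d=c["depth"]; h,w=d.shape
    P=[]
    for v,u in zip(*np.nonzero(d>0)):
        p=T[:3,3]+T[:3,:3]@(ray(c,(u,v))*d[v,u])
        if abs(p[2]-ztop)<tol and np.hypot(p[0]-ctr[0],p[1]-ctr[1])<rad: P.append(p)
    P=np.array(P); hull=cv2.convexHull(P[:,:2].astype(np.float32))[:,0]
    f=lambda t:[hull@np.array([np.cos(np.radians(t+k)),np.sin(np.radians(t+k))]) for k in(0,60,120)]
    a=np.arange(0,60,.5); W=[sum(map(np.ptp,f(t)))/3 for t in a]; i=int(np.argmin(W))
    M=np.array([[np.cos(np.radians(a[i]+k)),np.sin(np.radians(a[i]+k))] for k in(0,60,120)])
    mid=[(x.max()+x.min())/2 for x in f(a[i])]
    return s,c,T,len(P),P[:,2].mean(),a[i],W[i],max(W),np.linalg.lstsq(M,mid,rcond=None)[0]
E
python3 - <<'E'
from hex import *
s,c,T,*r=hexfit("wrist",34,(518,98)); print(r); print(s["eef_pos"],s["joints"])
for r in place_of("nut","wrist")[:2]: print(r,atz(c,T,r["centre"],0))
save(c,"w2.png")
E
```

```text
time_s: 1.92
eef_pos: [523.2, 98.1, 170.3]
ee_rot: [-0.001, 0.748, 0.663, -0.001]
force: [0.3, 1.4, 0.9]
grip_width: 1.001
grip_force: 0.0
[1820, np.float64(33.77546034001928), np.float64(53.0), np.float64(44.66385360285013), np.float64(50.901526884370476), array([518.20521178,  98.1570531 ])]
[523.16566022  98.0642199  170.25699749] [-3.49664579e-02  3.85034353e-01  1.56252604e+00 -2.60918153e-05
  1.19677420e+00  8.49748931e-02]
{'centre': [270.8, 181.5], 'conf': 0.9} [517.91296684 100.00089637   0.        ]
{'centre': [256.4, 302.4], 'conf': 0.78} [ 4.87679462e+02 -2.34229579e+01  5.68434189e-14]
```

View pics/w2.png

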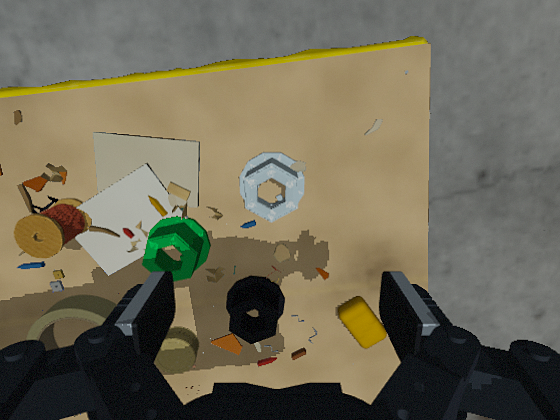

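The steel nut is at (271,187) and aligned with the tool. I'll descend onto it.

```bash
python3 -m jog '[{"tx":-0.5,"ty":-5,"tz":30,"ax":0,"ay":0,"az":0,"jaw":-1},{"tx":0,"ty":0,"tz":40,"ax":0,"ay":0,"az":0,"jaw":-1},{"tx":0,"ty":0,"tz":40,"ax":0,"ay":0,"az":0,"jaw":-1},{"tx":0,"ty":0,"tz":35,"ax":0,"ay":0,"az":0,"jaw":-1},{"tx":0,"ty":0,"tz":21,"ax":0,"ay":0,"az":0,"jaw":-1}]' 60
python3 -m jog '[{"tx":0,"ty":0,"tz":0,"ax":0,"ay":0,"az":0,"jaw":0.2},{"tx":0,"ty":0,"tz":0,"ax":0,"ay":0,"az":0,"jaw":0.5},{"tx":0,"ty":0,"tz":0,"ax":0,"ay":0,"az":0,"jaw":1},{"tx":0,"ty":0,"tz":0,"ax":0,"ay":0,"az":0,"jaw":1},{"tx":0,"ty":0,"tz":0,"ax":0,"ay":0,"az":0,"jaw":1}]' 60
```

```text
time_s: 2.65
eef_pos: [519.2, 97.9, 4.9]
ee_rot: [0.0, 0.748, 0.663, 0.0]
force: [-0.4, -1.0, -0.4]
grip_width: 0.999
grip_force: 0.0
time_s: 3.28
eef_pos: [519.8, 98.0, 7.1]
ee_rot: [0.001, 0.748, 0.663, 0.001]
force: [-0.4, -0.6, 6.8]
grip_width: 0.5
grip_force: 62.2
```

Gripped, with the fingertips lightly on the flange. I'll lift and carry it.

```bash
python3 -m jog '[{"tx":0,"ty":0,"tz":-15,"ax":0,"ay":0,"az":0,"jaw":1},{"tx":0,"ty":0,"tz":-35,"ax":0,"ay":0,"az":0,"jaw":1},{"tx":0,"ty":0,"tz":-40,"ax":0,"ay":0,"az":0,"jaw":1},{"tx":-20,"ty":2,"tz":-40,"ax":0,"ay":0,"az":0,"jaw":1},{"tx":-40,"ty":5,"tz":-15,"ax":0,"ay":0,"az":0,"jaw":1}]' 80
python3 -m jog '[{"tx":-40,"ty":5,"tz":0,"ax":0,"ay":0,"az":0,"jaw":1},{"tx":-40,"ty":5,"tz":0,"ax":0,"ay":0,"az":0,"jaw":1},{"tx":-40,"ty":5,"tz":0,"ax":0,"ay":0,"az":0,"jaw":1},{"tx":-20,"ty":2,"tz":0,"ax":0,"ay":0,"az":0,"jaw":1},{"tx":0,"ty":0,"tz":0,"ax":0,"ay":0,"az":0,"jaw":1}]' 80
python3 - <<'E'
from h import *
np.set_printoptions(precision=1,suppress=True)
ims=[]
for n in ["scene","side","wrist"]:
    s=sense(); c=capture(n); T=cw(c,s); save(c,n+"2.png")
    for k,z in {"washer_top":30,"stud_tip":69,"nut":None}.items():
        for r in place_of(k,n)[:3]:
            p=r["centre"]; print(n,k,round(r["conf"],2),np.array(p),atz(c,T,p,z if z is not None else s["eef_pos"][2]-7)[:2],atd(c,T,p))
    if n!="wrist": # stud points z>36 near
        P=[]
        for v,u in zip(*np.nonzero(c["depth"]>0)):
            if 200<u<460 and 150<v<400:
                p=atd(c,T,(u,v))
                if 45<p[2]<72 and np.hypot(p[0]-518,p[1]+244)<30: P.append(p)
        P=np.array(P)
        if len(P): print(n,len(P),P.mean(0),P.min(0),P.max(0))
    ims.append(c["color"][:,:,::-1])
print(s["eef_pos"],s["joints"],s["force"],s["grip_width"])
a=cv2.resize(ims[0][150:360,280:480],(400,420)); b=cv2.resize(ims[1][200:360,240:420],(400,420)); 
cv2.imwrite("pics/m2.png",np.hstack([a,cv2.resize(ims[2],(400,420))]))
E
```

```text
time_s: 3.9
eef_pos: [519.1, 37.8, 153.8]
ee_rot: [0.002, 0.747, 0.664, 0.002]
force: [0.2, 0.3, -2.1]
grip_width: 0.501
grip_force: 82.6
time_s: 4.53
eef_pos: [518.5, -103.9, 150.8]
ee_rot: [0.0, 0.749, 0.663, 0.0]
force: [0.1, 0.5, -2.3]
grip_width: 0.495
grip_force: 82.6
scene washer_top 0.6 [370.6 256. ] [ 512.7 -241. ] [ 506.8 -243.2   36.6]
scene nut 0.75 [275.8 228.9] [ 369.9 -118.7] [469.7 -38.   21.7]
scene nut 0.71 [232.  231.4] [320.4 -62.1] [407.6  31.8  22.4]
scene 125 [ 512.2 -245.5   58.4] [ 504.6 -254.1   45.1] [ 528.  -231.9   69.9]
side washer_top 0.9 [326.9 289.3] [ 515.1 -247.4] [ 509.8 -256.3   43.4]
side washer_top 0.51 [241.6 293.4] [ 380.8 -209.7] [ 384.2 -194.8    9.6]
side washer_top 0.27 [320.2 213.4] [576.7 -77.3] [583.8 -63.7  15.6]
side stud_tip 0.68 [327.7 273.8] [ 513.4 -246. ] [ 513.4 -246.1   69.1]
side stud_tip 0.42 [242.3 295.7] [ 374.  -242.5] [ 384.5 -197.4    6.4]
side nut 0.81 [300.  183.8] [ 517.5 -106.9] [ 510.9 -121.9  157. ]
side nut 0.6 [267.3 216.2] [ 440.3 -164. ] [480.  -44.1  22.1]
side nut 0.55 [226.3 202. ] [ 388.5 -111.7] [416.9  28.4  15.5]
side 177 [ 515.8 -250.2   58.9] [ 506.5 -260.8   45.1] [ 530.  -237.3   70.4]
wrist washer_top 0.59 [297.1 352.4] [ 520.1 -247.8] [ 520.5 -236.    44. ]
wrist stud_tip 0.9 [301.4 382.7] [ 521.7 -243.7] [ 521.7 -244.3   68.4]
wrist stud_tip 0.34 [130.6 156.9] [431.5 -53.5] [411.3 -59.   22.2]
wrist nut 0.96 [120.3   2. ] [474.2  12. ] [434.9  40.6  34.3]
wrist nut 0.89 [275.9 263.1] [ 518.8 -101.7] [520.9 -84.9 177. ]
wrist nut 0.88 [224.2  95.5] [507.  -24.9] [486.7 -22.6  -0.6]
[ 518.7 -102.7  150.3] [-0.4  0.4  1.6  0.   1.1 -0.3] [ 0.4  0.1 -1.9] 0.5030209614710904
```

View pics/m2.png

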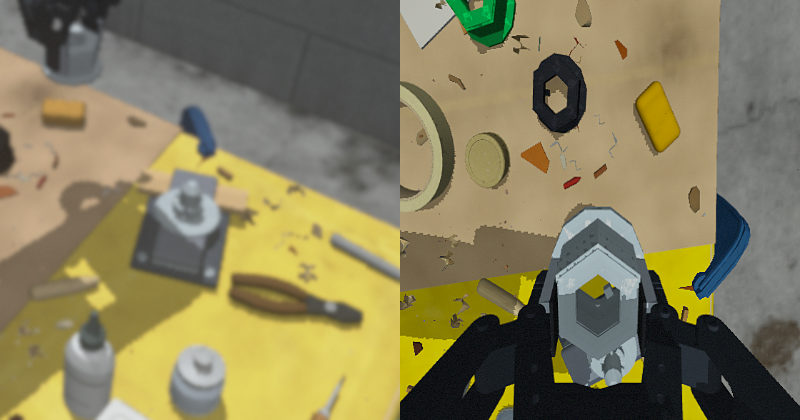

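The nut hangs square in the fingers, and the stud shows at the bottom of the wrist view (301,383). I'll fit the stud and washer from depth.

Run:
```python
from h import *
from scipy.optimize import least_squares
np.set_printoptions(precision=1,suppress=True)
for n in ["wrist","side","scene"]:
    s=sense(); c=capture(n); T=cw(c,s); P=[]
    for v,u in zip(*np.nonzero(c["depth"]>0)):
        p=atd(c,T,(u,v))
        if 27<p[2]<75 and np.hypot(p[0]-518,p[1]+244)<45: P.append(p)
    P=np.array(P)
    print(n,len(P))
    for a,b,r in[(62,72,None),(46,60,10)]:
        q=P[(P[:,2]>a)&(P[:,2]<b)]
        if len(q)<8: print("few",len(q)); continue
        q=q[np.hypot(*(q[:,:2]-np.median(q[:,:2],0)).T)<14]
        if r:
            f=least_squares(lambda x:np.hypot(q[:,0]-x[0],q[:,1]-x[1])-r,[518,-246],loss="soft_l1"); print(a,b,len(q),f.x,f.cost)
        else: print(a,b,len(q),q.mean(0),q.min(0),q.max(0))
    q=P[(abs(P[:,2]-30)<1.2)]
    if len(q)>10:
        h=cv2.convexHull(q[:,:2].astype(np.float32))[:,0]; print("washer",len(q),h.min(0),h.max(0),cv2.minEnclosingCircle(h))
print(sense()["eef_pos"])
```

```text
wrist 1996
62 72 325 [ 519.  -241.6   65.3] [ 509.5 -250.2   62. ] [ 528.8 -234.9   69.7]
46 60 281 [ 519.1 -246. ] 24.081411526754188
washer 765 [ 487.6 -275. ] [ 550.6 -234. ] ((519.3876342773438, -245.9398956298828), 31.742809295654297)
side 1086
62 72 84 [ 516.6 -248.1   65.4] [ 508.5 -255.5   62.2] [ 526.2 -237.    69.6]
46 60 65 [ 518.5 -245.1] 14.317997986025885
washer 447 [ 481.1 -278.2] [ 560.  -214.4] ((522.0167236328125, -247.37969970703125), 41.60811233520508)
scene 701
62 72 51 [ 513.7 -244.8   65.7] [ 507.  -252.3   62.1] [ 521.3 -235.3   69.6]
46 60 54 [ 517.8 -243.5] 15.417213782439072
washer 275 [ 473.9 -275.5] [ 547.9 -212.8] ((510.7721252441406, -247.02041625976562), 37.2099723815918)
[ 518.6 -103.3  150.3]
```

```bash
python3 -m jog '[{"tx":-35,"ty":4.5,"tz":0,"ax":0,"ay":0,"az":0,"jaw":1},{"tx":-40,"ty":5,"tz":0,"ax":0,"ay":0,"az":0,"jaw":1},{"tx":-40,"ty":5,"tz":0,"ax":0,"ay":0,"az":0,"jaw":1},{"tx":-26,"ty":3,"tz":30,"ax":0,"ay":0,"az":0,"jaw":1},{"tx":0,"ty":0,"tz":30,"ax":0,"ay":0,"az":0,"jaw":1}]' 80
python3 -m jog '[{"tx":0,"ty":0,"tz":0,"ax":0,"ay":0,"az":0,"jaw":1},{"tx":0,"ty":0,"tz":0,"ax":0,"ay":0,"az":0,"jaw":1}]' 80
python3 - <<'E'
from h import *
np.set_printoptions(precision=2,suppress=True)
s=sense();print(s["eef_pos"],s["joints"],s["force"],s["wrist_torque"])
ims=[]
for n in ["scene","side","wrist"]:
    s=sense(); c=capture(n); T=cw(c,s)
    for k in ["nut_mouth","nut"]:
        for r in place_of(k,n)[:3]:
            p=r["centre"]; q=atz(c,T,p,s["eef_pos"][2]-7); 
            if np.hypot(*(q[:2]-[519,-245]))<40: print(n,k,round(r["conf"],2),np.array(p),q)
    for r in place_of("stud_tip",n)[:1]: print(n,"tip",r["conf"],atz(c,T,r["centre"],69))
    ims.append(c["color"][:,:,::-1])
a=cv2.resize(ims[0][150:310,300:452],(400,420)); b=cv2.resize(ims[1][170:330,250:402],(400,420))
cv2.imwrite("pics/m3.png",np.hstack([a,b]))
E
```

```text
time_s: 5.9
eef_pos: [519.0, -247.4, 89.5]
ee_rot: [0.001, 0.749, 0.663, 0.0]
force: [0.4, 0.1, -3.1]
grip_width: 0.494
grip_force: 82.5
time_s: 6.15
eef_pos: [519.7, -245.5, 91.6]
ee_rot: [0.001, 0.748, 0.664, 0.0]
force: [0.1, -0.7, -2.1]
grip_width: 0.499
grip_force: 82.4
[ 519.72 -245.52   91.59] [-0.65  0.56  1.51  0.    1.06 -0.53] [ 0.1  -0.71 -2.12] [0.03 0.03 0.01]
scene nut 0.78 [374.6 235. ] [ 515.91 -239.86   84.59]
scene tip 0.86 [ 523.69 -240.22   69.  ]
side nut_mouth 0.87 [329.1 266.5] [ 515.09 -244.43   84.4 ]
side nut 0.71 [332.2 266.3] [ 519.86 -245.64   84.4 ]
wrist nut 0.79 [276.2 265. ] [ 519.41 -245.32   83.62]
```

View pics/m3.png

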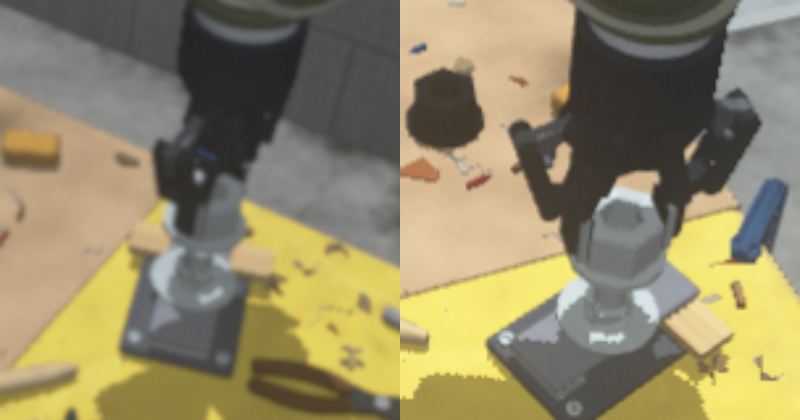

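The nut sits centred above the stud in both views. I'll descend gently.

```bash
python3 -m jog '[{"tx":0,"ty":0,"tz":6,"ax":0,"ay":0,"az":0,"jaw":1},{"tx":0,"ty":0,"tz":6,"ax":0,"ay":0,"az":0,"jaw":1},{"tx":0,"ty":0,"tz":4,"ax":0,"ay":0,"az":0,"jaw":1},{"tx":0,"ty":0,"tz":4,"ax":0,"ay":0,"az":0,"jaw":1},{"tx":0,"ty":0,"tz":0,"ax":0,"ay":0,"az":0,"jaw":1}]' 80
python3 -m jog '[{"tx":0,"ty":0,"tz":4,"ax":0,"ay":0,"az":0,"jaw":1},{"tx":0,"ty":0,"tz":3,"ax":0,"ay":0,"az":0,"jaw":1},{"tx":0,"ty":0,"tz":0,"ax":0,"ay":0,"az":0,"jaw":1}]' 80
python3 -c "
from rig import *;s=sense();print(s['eef_pos'],s['force'],s['wrist_torque'])"
```

```text
time_s: 7.38
eef_pos: [519.0, -245.3, 69.9]
ee_rot: [-0.0, 0.748, 0.663, -0.0]
force: [0.0, 0.5, -2.2]
grip_width: 0.501
grip_force: 82.4
time_s: 7.75
eef_pos: [519.0, -245.3, 63.0]
ee_rot: [-0.0, 0.748, 0.663, -0.0]
force: [0.5, 0.2, -2.7]
grip_width: 0.5
grip_force: 82.4
[ 519.0167353  -245.31170435   63.0173654 ] [ 0.47473381  0.22553707 -2.69197926] [-0.03518448  0.00201242  0.01448013]
```

```bash
python3 -m jog '[{"tx":0,"ty":0,"tz":4,"ax":0,"ay":0,"az":0,"jaw":1},{"tx":0,"ty":0,"tz":3,"ax":0,"ay":0,"az":0,"jaw":1},{"tx":0,"ty":0,"tz":1.5,"ax":0,"ay":0,"az":0,"jaw":1},{"tx":0,"ty":0,"tz":0,"ax":0,"ay":0,"az":0,"jaw":1}]' 80
python3 -m jog '[{"tx":0,"ty":0,"tz":1.5,"ax":0,"ay":0,"az":0,"jaw":1},{"tx":0,"ty":0,"tz":1.5,"ax":0,"ay":0,"az":0,"jaw":1},{"tx":0,"ty":0,"tz":0,"ax":0,"ay":0,"az":0,"jaw":1}]' 80
```

```text
time_s: 8.25
eef_pos: [519.1, -245.4, 54.7]
ee_rot: [-0.0, 0.748, 0.663, -0.0]
force: [0.2, -0.6, -2.6]
grip_width: 0.495
grip_force: 82.4
time_s: 8.62
eef_pos: [519.1, -245.4, 51.6]
ee_rot: [-0.0, 0.748, 0.663, -0.0]
force: [-0.2, -0.4, -1.7]
grip_width: 0.503
grip_force: 82.4
```

```bash
python3 -m jog '[{"tx":0,"ty":0,"tz":1,"ax":0,"ay":0,"az":0,"jaw":1},{"tx":0,"ty":0,"tz":1,"ax":0,"ay":0,"az":0,"jaw":1},{"tx":0,"ty":0,"tz":0,"ax":0,"ay":0,"az":0,"jaw":1}]' 80
```

```text
time_s: 9.0
eef_pos: [519.2, -245.4, 50.1]
ee_rot: [0.0, 0.748, 0.663, -0.0]
force: [-0.7, 0.7, 2.1]
grip_width: 0.502
grip_force: 83.1
```

```bash
python3 -c "
from rig import *;s=sense();print(s['eef_pos'],s['force'],s['wrist_torque'],s['joints'])"
```

```text
[ 519.18997455 -245.41588669   50.08802563] [-0.74838596  0.6742719   2.08426145] [0.12211767 0.19795126 0.03332071] [-6.45469617e-01  6.17075299e-01  1.54471741e+00 -5.40772313e-05
  9.79583972e-01 -5.25545964e-01]
```

Contact of about 4.5 N at the thread tops (nut ≈43 mm). I'll soften the grip and back off anticlockwise (az negative) in guarded steps.

```bash
cat > ck.py <<'E'
import sys
from rig import sense
s=sense(); z=s["eef_pos"][2]; f=s["force"][2]; t=s["wrist_torque"][2]
print("CK z%.2f f%.1f t%.3f xy %.1f %.1f j6 %.2f"%(z,f,t,*s["eef_pos"][:2],s["joints"][5]))
sys.exit(z<49.5 or f<0.3 or f>14 or abs(t)>0.2)
E
python3 -m jog '[{"tx":0,"ty":0,"tz":0.5,"ax":0,"ay":0,"az":0,"jaw":1},{"tx":0,"ty":0,"tz":0,"ax":0,"ay":0,"az":0,"jaw":1}]' 35 | grep force && python3 ck.py &&
python3 -m jog '[{"tx":0,"ty":0,"tz":0,"ax":0,"ay":0,"az":-0.06,"jaw":1},{"tx":0,"ty":0,"tz":0,"ax":0,"ay":0,"az":-0.04,"jaw":1}]' 35 >/dev/null && python3 ck.py &&
python3 -m jog '[{"tx":0,"ty":0,"tz":0,"ax":0,"ay":0,"az":-0.05,"jaw":1},{"tx":0,"ty":0,"tz":0,"ax":0,"ay":0,"az":-0.04,"jaw":1}]' 35 >/dev/null && python3 ck.py &&
python3 -m jog '[{"tx":0,"ty":0,"tz":0,"ax":0,"ay":0,"az":-0.05,"jaw":1},{"tx":0,"ty":0,"tz":0,"ax":0,"ay":0,"az":-0.04,"jaw":1}]' 35 >/dev/null && python3 ck.py
```

```text
force: [-2.9, 1.6, 5.7]
grip_force: 83.7
CK z50.00 f5.7 t0.014 xy 519.2 -245.5 j6 -0.53False
```

```bash
sed -i 's/sys.exit(\(.*\))$/sys.exit(int(bool(\1)))/; s/j6 %.2f"/j6 %.2f g %.0f"/; s/joints"\]\[5\])/joints"][5],s["grip_force"])/' ck.py
python3 ck.py &&
python3 -m jog '[{"tx":0,"ty":0,"tz":0,"ax":0,"ay":0,"az":-0.06,"jaw":1},{"tx":0,"ty":0,"tz":0,"ax":0,"ay":0,"az":-0.04,"jaw":1}]' 35 >/dev/null && python3 ck.py &&
python3 -m jog '[{"tx":0,"ty":0,"tz":0,"ax":0,"ay":0,"az":-0.05,"jaw":1},{"tx":0,"ty":0,"tz":0,"ax":0,"ay":0,"az":-0.04,"jaw":1}]' 35 >/dev/null && python3 ck.py &&
python3 -m jog '[{"tx":0,"ty":0,"tz":0,"ax":0,"ay":0,"az":-0.05,"jaw":1},{"tx":0,"ty":0,"tz":0,"ax":0,"ay":0,"az":-0.04,"jaw":1}]' 35 >/dev/null && python3 ck.py
```

```text
CK z50.00 f5.7 t0.014 xy 519.2 -245.5 j6 -0.53 g 84
CK z50.00 f5.8 t-0.038 xy 519.6 -245.7 j6 -0.63 g 83
CK z49.93 f3.2 t-0.050 xy 519.7 -245.7 j6 -0.72 g 83
CK z49.66 f-0.0 t0.024 xy 519.6 -245.6 j6 -0.81 g 83
```

```bash
python3 -m jog '[{"tx":0,"ty":0,"tz":0,"ax":0,"ay":0,"az":0,"jaw":1}]' >/dev/null; python3 ck.py; python3 -m jog '[{"tx":0,"ty":0,"tz":0.6,"ax":0,"ay":0,"az":0,"jaw":1},{"tx":0,"ty":0,"tz":0,"ax":0,"ay":0,"az":0,"jaw":1}]' >/dev/null ; python3 ck.py; python3 -c "
from rig import *;s=sense();print(s['eef_pos'],s['force'],s['wrist_torque'],s['ee_rot'])"
```

```text
CK z49.46 f0.1 t0.049 xy 519.4 -245.5 j6 -0.81 g 83
CK z48.96 f2.3 t-0.042 xy 519.4 -245.5 j6 -0.81 g 83
[ 519.37687797 -245.4872158    48.9555893 ] [1.75890041 0.52629121 2.27893096] [ 0.17271144 -0.16126056 -0.04243526] [3.61785104e-04 6.48486971e-01 7.61225663e-01 8.55286561e-05]
```

```bash
python3 -m jog '[{"tx":0,"ty":0,"tz":0.6,"ax":0,"ay":0,"az":0,"jaw":1},{"tx":0,"ty":0,"tz":0,"ax":0,"ay":0,"az":0,"jaw":1}]' >/dev/null ; python3 ck.py; python3 -m jog '[{"tx":0,"ty":0,"tz":0,"ax":0,"ay":0,"az":0,"jaw":1}]' >/dev/null;python3 ck.py;  python3 -c "
from rig import *;s=sense();print(s['eef_pos'],s['force'],s['wrist_torque'],s['ee_rot'])"
```

```text
CK z48.07 f0.5 t0.061 xy 519.2 -245.8 j6 -0.81 g 83
CK z48.10 f0.6 t0.164 xy 519.2 -245.7 j6 -0.81 g 83
[ 519.2291887  -245.73393589   48.09590557] [ 1.13029208 -2.60842158  0.62796759] [-0.48864673 -0.31213779  0.16376184] [ 3.45144158e-04  6.48337642e-01  7.61352853e-01 -1.27792365e-04]
```

It's sinking into the gap, with the lug rubbing its near wall (positive torque). I'll ease a little further anticlockwise.

```bash
python3 -m jog '[{"tx":0,"ty":0,"tz":0,"ax":0,"ay":0,"az":-0.03,"jaw":1},{"tx":0,"ty":0,"tz":0,"ax":0,"ay":0,"az":0,"jaw":1}]' >/dev/null ; python3 ck.py; python3 -m jog '[{"tx":0,"ty":0,"tz":1,"ax":0,"ay":0,"az":0,"jaw":1},{"tx":0,"ty":0,"tz":0,"ax":0,"ay":0,"az":0,"jaw":1}]' >/dev/null;python3 ck.py;  python3 -c "
from rig import *;s=sense();print(s['eef_pos'],s['force'],s['wrist_torque'],s['ee_rot'])"
```

```text
CK z47.93 f-0.3 t0.064 xy 519.1 -245.5 j6 -0.84 g 83
CK z47.09 f-0.1 t0.073 xy 519.1 -245.6 j6 -0.84 g 83
[ 519.11606316 -245.57583282   47.08878262] [ 1.05017697 -3.30140638 -0.05241884] [-0.68833122 -0.19454844  0.07309223] [ 8.98594725e-05  6.36853610e-01  7.70984732e-01 -1.17917953e-04]
```

```bash
cat > c2.py <<'E'
import sys
from rig import sense
import numpy as np
s=sense(); print("z %.2f"%s["eef_pos"][2],"F",np.round(s["force"],1),"M",np.round(s["wrist_torque"],2),np.round(s["eef_pos"][:2],1),"j6 %.3f t %.1f"%(s["joints"][5],s["time_s"]))
sys.exit(int(bool(s["force"][2]>6 or abs(s["wrist_torque"][2])>0.2)))
E
python3 -m jog '[{"tx":-0.3,"ty":0,"tz":1,"ax":0,"ay":0,"az":-0.015,"jaw":1},{"tx":0,"ty":0,"tz":1,"ax":0,"ay":0,"az":0,"jaw":1}]' >/dev/null ; python3 c2.py && python3 -m jog '[{"tx":0,"ty":0,"tz":1,"ax":0,"ay":0,"az":0,"jaw":1},{"tx":0,"ty":0,"tz":0.5,"ax":0,"ay":0,"az":0,"jaw":1}]' >/dev/null;python3 c2.py
```

```text
z 44.94 F [ 0.6 -2.6  1. ] M [-0.42 -0.1   0.1 ] [ 519.1 -245.6] j6 -0.851 t 11.5
z 43.36 F [ 0.  -2.3 -1.2] M [-0.26 -0.14  0.02] [ 519.1 -245.5] j6 -0.851 t 11.8
```

```bash
python3 -m jog '[{"tx":-0.2,"ty":0,"tz":1,"ax":0,"ay":0,"az":0,"jaw":1},{"tx":0,"ty":0,"tz":0,"ax":0,"ay":0,"az":0,"jaw":1}]' >/dev/null ; python3 c2.py && python3 -m jog '[{"tx":0,"ty":0,"tz":0.8,"ax":0,"ay":0,"az":0,"jaw":1},{"tx":0,"ty":0,"tz":0,"ax":0,"ay":0,"az":0,"jaw":1}]' >/dev/null;python3 c2.py && python3 -m jog '[{"tx":0,"ty":0,"tz":0.7,"ax":0,"ay":0,"az":0,"jaw":1},{"tx":0,"ty":0,"tz":0,"ax":0,"ay":0,"az":0,"jaw":1}]' >/dev/null;python3 c2.py
```

```text
z 42.20 F [ 0.3 -0.4 -2.7] M [-0.03 -0.13 -0.06] [ 519.  -245.5] j6 -0.851 t 12.0
z 41.57 F [ 0.3 -0.1 -2.3] M [ 0.03 -0.09 -0.02] [ 519.1 -245.7] j6 -0.851 t 12.2
z 41.09 F [ 0.4 -0.3 -2.3] M [-0.01 -0.01 -0.03] [ 519.2 -245.9] j6 -0.851 t 12.5
```

```bash
python3 -m jog '[{"tx":0,"ty":0,"tz":0.6,"ax":0,"ay":0,"az":0,"jaw":1},{"tx":0,"ty":0,"tz":0,"ax":0,"ay":0,"az":0,"jaw":1}]' >/dev/null ; python3 c2.py && python3 -m jog '[{"tx":0,"ty":0,"tz":0.4,"ax":0,"ay":0,"az":0,"jaw":1},{"tx":0,"ty":0,"tz":0,"ax":0,"ay":0,"az":0,"jaw":1}]' >/dev/null;python3 c2.py
```

```text
z 40.79 F [-1.1  2.2  3.3] M [0.18 0.29 0.04] [ 519.2 -245.9] j6 -0.851 t 12.8
z 40.64 F [-2.2  2.4  6.3] M [ 0.31  0.47 -0.01] [ 519.3 -245.9] j6 -0.851 t 13.0
```

The nut is on the gap floor, having dropped 9 mm. Now I turn it clockwise, following the pitch.

```bash
python3 -m jog '[{"tx":0,"ty":0,"tz":-0.3,"ax":0,"ay":0,"az":0.05,"jaw":1},{"tx":0,"ty":0,"tz":0.2,"ax":0,"ay":0,"az":0.05,"jaw":1},{"tx":0,"ty":0,"tz":0,"ax":0,"ay":0,"az":0,"jaw":1}]' >/dev/null ; python3 c2.py && python3 -m jog '[{"tx":0,"ty":0,"tz":0.2,"ax":0,"ay":0,"az":0.05,"jaw":1},{"tx":0,"ty":0,"tz":0.2,"ax":0,"ay":0,"az":0.05,"jaw":1}]' >/dev/null;python3 c2.py && python3 -m jog '[{"tx":0,"ty":0,"tz":0.2,"ax":0,"ay":0,"az":0.05,"jaw":1},{"tx":0,"ty":0,"tz":0.2,"ax":0,"ay":0,"az":0.05,"jaw":1}]' >/dev/null;python3 c2.py
```

```text
z 40.42 F [ 0.5 -0.5  2.3] M [-0.03  0.02 -0.02] [ 519.5 -246.2] j6 -0.752 t 13.4
z 40.03 F [1.2 0.8 2.6] M [ 0.01 -0.02  0.04] [ 519.5 -246.2] j6 -0.651 t 13.6
z 39.65 F [ 0.2 -0.   1.8] M [-0.1  -0.06  0.03] [ 519.5 -246.2] j6 -0.551 t 13.9
```

Torque is low and it sinks as expected. I'll continue.

```bash
python3 -m jog '[{"tx":0,"ty":0,"tz":0.2,"ax":0,"ay":0,"az":0.05,"jaw":1},{"tx":0,"ty":0,"tz":0.2,"ax":0,"ay":0,"az":0.05,"jaw":1}]' >/dev/null ; python3 c2.py && python3 -m jog '[{"tx":0,"ty":0,"tz":0.2,"ax":0,"ay":0,"az":0.05,"jaw":1},{"tx":0,"ty":0,"tz":0.2,"ax":0,"ay":0,"az":0.05,"jaw":1}]' >/dev/null;python3 c2.py && python3 -m jog '[{"tx":0,"ty":0,"tz":0.2,"ax":0,"ay":0,"az":0.05,"jaw":1},{"tx":0,"ty":0,"tz":0.2,"ax":0,"ay":0,"az":0.05,"jaw":1}]' >/dev/null;python3 c2.py&& python3 -m jog '[{"tx":0,"ty":0,"tz":0.2,"ax":0,"ay":0,"az":0.05,"jaw":1},{"tx":0,"ty":0,"tz":0.2,"ax":0,"ay":0,"az":0.05,"jaw":1}]' >/dev/null;python3 c2.py
```

```text
z 39.19 F [0.6 0.2 2. ] M [-0.02 -0.12  0.08] [ 519.5 -246.1] j6 -0.451 t 14.1
z 38.81 F [ 0.4 -0.1  3.2] M [-0.07 -0.08 -0.06] [ 519.5 -246.1] j6 -0.351 t 14.4
z 38.46 F [2.  0.3 2.4] M [ 0.08 -0.37  0.02] [ 519.7 -246.1] j6 -0.251 t 14.6
z 37.96 F [ 0.9 -0.2  3.5] M [-0.07 -0.11  0.05] [ 519.6 -246.1] j6 -0.151 t 14.9
```

```bash
python3 -m jog '[{"tx":0,"ty":0,"tz":0.2,"ax":0,"ay":0,"az":0.05,"jaw":1},{"tx":0,"ty":0,"tz":0.2,"ax":0,"ay":0,"az":0.05,"jaw":1}]' >/dev/null ; python3 c2.py && python3 -m jog '[{"tx":0,"ty":0,"tz":0.2,"ax":0,"ay":0,"az":0.05,"jaw":1},{"tx":0,"ty":0,"tz":0,"ax":0,"ay":0,"az":0,"jaw":1}]' >/dev/null;python3 c2.py && python3 -m jog '[{"tx":0,"ty":0,"tz":0.2,"ax":0,"ay":0,"az":0.05,"jaw":1},{"tx":0,"ty":0,"tz":0,"ax":0,"ay":0,"az":0,"jaw":1}]' >/dev/null;python3 c2.py&& python3 -m jog '[{"tx":0,"ty":0,"tz":0.2,"ax":0,"ay":0,"az":0.05,"jaw":1},{"tx":0,"ty":0,"tz":0,"ax":0,"ay":0,"az":0,"jaw":1}]' >/dev/null;python3 c2.py
```

```text
z 37.65 F [ 1.5 -0.5  1.3] M [-0.02 -0.25 -0.01] [ 519.7 -246.1] j6 -0.051 t 15.1
z 37.46 F [2.1 1.  1.1] M [-0.1  -0.37  0.09] [ 519.7 -246.1] j6 -0.002 t 15.4
z 37.18 F [ 0.3 -1.2  2.4] M [-0.15 -0.19 -0.02] [ 519.4 -246.1] j6 0.047 t 15.6
z 37.17 F [1.4 0.9 4.9] M [-0.04 -0.26  0.03] [ 519.5 -246. ] j6 0.097 t 15.9
```

```bash
python3 -m jog '[{"tx":0,"ty":0,"tz":0.1,"ax":0,"ay":0,"az":0.04,"jaw":1},{"tx":0,"ty":0,"tz":0,"ax":0,"ay":0,"az":0,"jaw":1}]' >/dev/null;python3 c2.py && python3 -m jog '[{"tx":0,"ty":0,"tz":0.1,"ax":0,"ay":0,"az":0.04,"jaw":1},{"tx":0,"ty":0,"tz":0,"ax":0,"ay":0,"az":0,"jaw":1}]' >/dev/null;python3 c2.py
```

```text
z 37.15 F [1.5 0.2 5.1] M [-0.01 -0.32 -0.02] [ 519.6 -246. ] j6 0.137 t 16.1
z 37.14 F [1.5 0.6 6.8] M [-0.04 -0.23 -0.06] [ 519.6 -246.1] j6 0.177 t 16.4
```

The depth has stopped changing while turning and the torque stays low, so the flange is seated. I'll release and retreat.

```bash
python3 -m jog '[{"tx":0,"ty":0,"tz":-0.6,"ax":0,"ay":0,"az":0,"jaw":1},{"tx":0,"ty":0,"tz":0,"ax":0,"ay":0,"az":0,"jaw":0},{"tx":0,"ty":0,"tz":0,"ax":0,"ay":0,"az":0,"jaw":-0.6},{"tx":0,"ty":0,"tz":0,"ax":0,"ay":0,"az":0,"jaw":-1},{"tx":0,"ty":0,"tz":0,"ax":0,"ay":0,"az":0,"jaw":-1}]'
python3 -m jog '[{"tx":0,"ty":0,"tz":-5,"ax":0,"ay":0,"az":0,"jaw":-1},{"tx":0,"ty":0,"tz":-20,"ax":0,"ay":0,"az":0,"jaw":-1},{"tx":0,"ty":0,"tz":-40,"ax":0,"ay":0,"az":0,"jaw":-1},{"tx":0,"ty":0,"tz":-40,"ax":0,"ay":0,"az":0,"jaw":-1},{"tx":0,"ty":0,"tz":-40,"ax":0,"ay":0,"az":0,"jaw":-1}]'
python3 - <<'E'
from hex import *
ims=[]
for n in ["side","scene"]:
    c=capture(n); ims.append(cv2.resize(c["color"][190:330,280:410,::-1],(400,420)))
cv2.imwrite("pics/end.png",np.hstack(ims))
s,c,T,*r=hexfit("wrist",64,(519.5,-246),tol=2.5); print(r)
E
```

```text
time_s: 17.0
eef_pos: [519.0, -245.8, 37.0]
ee_rot: [-0.0, 0.931, 0.364, -0.0]
force: [-1.5, -0.7, -0.9]
grip_width: 0.998
grip_force: 0.0
time_s: 17.62
eef_pos: [519.1, -245.8, 183.9]
ee_rot: [0.0, 0.931, 0.364, 0.0]
force: [-0.0, 0.6, -0.5]
grip_width: 0.998
grip_force: 0.0
[2233, np.float64(63.84311759461614), np.float64(13.0), np.float64(44.66887497640304), np.float64(50.53287347693575), array([ 520.13033472, -246.11690483])]
```

View pics/end.png

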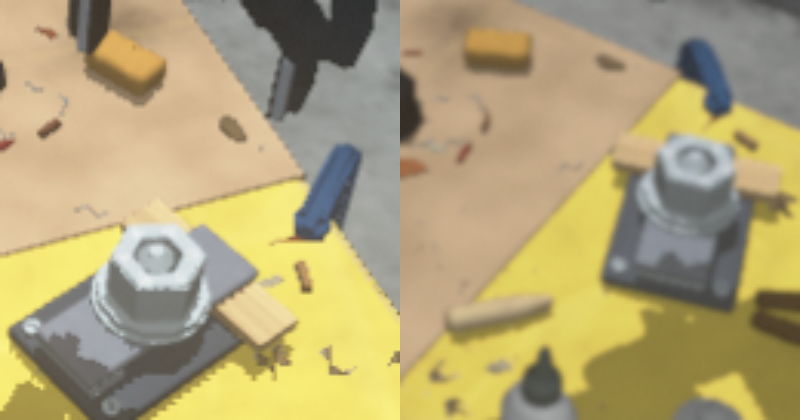

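The nut sits flat on the washer with the stud showing through it (150,255 in the left crop). Its top is 30.07 mm above where it was on the bench, so the flange is seated. The fingers are clear and nothing else has moved.

```bash
python3 -c "
from rig import *; print(finish_job())"
```

```text
the job is handed in; nothing more can be done
None
```

The job is handed in: the flange nut dropped into the thread, was turned clockwise until its flange lay flat on the washer (within about 0.1 mm by the wrist camera), and was released at about 17.6 s of the 72 s with no forcing felt and nothing else seen to move.

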